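# Pack and latch the bike-shop parts tote

### The arm

A 6-joint arm with a two-finger parallel gripper is mounted at the origin on the work surface. World frame = base frame: x ahead of the robot, y to its left, z up, the work surface at z = 0. Lengths are in mm, angles in rad, forces in N, time in s.
With the tool pointing down it reaches from about 400 to 925 mm from the base axis. Payload 12.5 kg.
Tool frame: the origin (TCP) lies at the centre of the arm's flange, where the gripper is bolted on; the fingertips stand 190 mm ahead of it and the grasp point (between the pads) lies 171 mm ahead of it; z points along the fingers, y is the line along which they close (so a half turn about z gives the same grasp; the last joint's range is limited). The gripper opens to 95 mm and grips with 3 to 60 N. Pads are 20 mm wide; open, the fingers measure 119 mm over their backs; the gripper's body (75 mm by 180 mm) begins 59 mm behind the grasp point.
Start: joints at [-0.106, 0.491, 1.559, -0, 1.092, -0.106], TCP at [625, 0.023, 404.761] pointing down, gripper open.
Joint ranges: [-3.1, 3.1], [-0.84, 2.19], [0.05, 2.79], [-1.13, 4.28], [0.06, 2.93], [-2.69, 2.69]. Speed limits (rad/s): [2.22, 2.22, 2.79, 3.14, 3.14, 3.14].

### API

Orientations are given as [roll, pitch, yaw] about the fixed x, y, z axes, in that order (R = Rz(yaw) Ry(pitch) Rx(roll)).
In Python, from cell import env, read_camera, search_frame, cut_out gives the robot as it stands. The module is installed in compiled form; this text tells all that it offers.
- The arm moves only by the tool move_arm, never from a script. Its argument "commands" is a list of rows, each a list of 3 entries, a list of its own where there are three numbers: the shift along the world's x, y, z normalised to -1 to 1, where 1 is 0.03 m, then the turn about the world's z normalised to -1 to 1, where 1 is 0.08 rad, then the opening, from -1 (shut) to 1 (fully open), so that 0 is half open. A call has 1 to 20 rows; each row shifts and turns the commanded pose from where the row before left it; what a row does not reach is not made up. A row lasts 1/12 s, in which the tool goes at most 41.7 mm and 7.16 degrees, less where a joint would pass 70% of its speed; a pose out of reach is approached as far as the arm can. A call with a number of a shift or a turn outside -1 to 1 is refused whole. A call with a gripper value outside its range is refused whole. The fingers move at their own pace and stop on an object; the grip force is fixed at half the most. Time passes only in rows, so rows that do not move let the fingers close. It gives the time, the measured TCP pose, the force, the opening and the grip force at its end, in the units of the state.
- env.state(): the state, without advancing time (a new reading comes with each control period).
- read_camera(name): name is "scene" or "side" or "wrist"; returns a dict with "image" (384x512x3 uint8, red, green, blue), "fx", "fy", "cx", "cy" (pixels), "rvec" (rotation vector, rad) and "tvec" (3), from world to camera coordinates, as OpenCV has them. Camera axes: x right, y down, z forward; pixel columns grow to the right and rows downward; lengths in mm; the calibration is good to about 2 mm. A picture is of the moment at which its call begins. There is no depth.
- env.job_done(): hands the job in; it is judged then, once.
Trained networks look in a picture, given as the dict that the camera call returned (one of the last four; its "shot" number tells which), for a name from the list of things; names that differ only in an ending like _2 or _b are one class to them, and where a whole thing is asked for, a point or a joint stands for the part that bears it (a point fixed in the world has none). Each returns a list of dicts, best first, with "confidence" (0 to 1); they miss things now and then, are a little off and sometimes report something else, mostly with a low value. They report only what shows in the picture. A call takes as long as a camera call. They do not tell look-alikes from the thing itself.
- search_frame(thing, picture): "at" ([column, row] in pixels, amid what is visible of it).
- cut_out(thing, picture): "region" (384x512 bool, what is visible of it) and "at" ([column, row] in pixels, amid what is visible of it).
The state is a dict: "t": time; "joints": joint angles; "qvel": joint speeds; "tau": joint torques, N m; "eef_pos": TCP position; "tcp_rot": TCP orientation; "ft_force": force on the tool from outside, world axes, zero at the start; "moment": the same for the moment, N m; "opening": opening from 0.0 (shut) to 1.0 (fully open); "grip_force": force on a finger pad.
Only numpy, scipy, OpenCV 4.12 (cv2) and the standard library are available. Lean on these libraries where they do the work, as an engineer would, in place of code of your own. Each camera call takes 0.05 s, during which the arm holds its last target. There are 200 camera calls.

### The job

Pack the parts tote for the delivery van: lay all the cartons flat side by side on its floor, then lay the plywood separator level on top of them (handle up, inside the walls), then stand all the round tins upright on the separator. Then pull the sprung hold-down gate down over the load, bolt still drawn back, and hold it down while you slide its bolt fully home under the keeper so that it stays shut; leave the oil bottle, the spanner and the plastic cup where they are.

Things in the scene. Friction and masses are not known exactly. Their poses are not given: they have to be found in the camera images.
- tray: The tote: grey open tray fixed to the bench, outside 134 (x) x 210 (y) x 55 (z) mm, walls and floor 5 mm, inside 124 x 200. Origin: centre of its underside. Its -x side faces the robot; its gate is hinged above the +x wall and closes over it towards -x.
- gate (a joint): Sprung hold-down gate, rad: 0 = level over the tray (shut), 2.2 = fully open, leaning back past the +x wall; can be pressed to -0.05. A torsion spring (0.5 N m/rad, relaxed at 2.6) throws it open; holding it shut takes about 6 N at the handle. Steel spine 24 mm wide, 147 mm long, two 8 mm cross rods 150 mm long. Shut, its underside is 80 mm above the bench, 8 mm over the tins.
- gate_hinge (a point): Centre of the gate's hinge, 72 mm towards +x of the tray's origin and 84 mm above the bench; the hinge axis is the tray's y axis.
- bolt (a joint): Slide bolt on the gate's free end, m: 0 = drawn back, 0.024 = fully home; it slides towards the tray's +y and stays where it is left (2 N of friction). It starts between 0 and 0.007. Beyond about 0.012 it passes under the keeper if the gate is down, and strikes the keeper's top if the gate is not.
- bolt_grip (a point): Centre of the bolt's black handle: cylinder 18 mm in diameter, 40 mm long, axis along the tray's y. In the tray's frame it lies at hinge + (-175 cos(gate), bolt, 175 sin(gate)) mm. Free at both ends and above; the spine behind it is narrower. It is a roller that turns freely on its axle: pinched on its two flat ends it lets the gate swing.
- keeper (a point): Underside centre of the keeper, a steel roof (14 x 30 mm, 7 mm thick) on a post at the tray's -x wall, 69 mm to -x, 46 mm to +y and 98 mm above the tray's origin. The bolt's tongue (12 x 40 x 8 mm, 141 mm from the hinge axis, 8 mm above its level) slides under it, with 2 mm of air when the gate is at 0 and more when it is pressed lower.
- sheet: Separator: plywood sheet 112 (x) x 188 (y) x 5 mm with an upright wooden handle block at its centre, 36 (x) x 12 (y) mm, rising 30 mm above the sheet (35 mm above the underside). Origin: centre of its underside. It fits inside the tray with its long side along the tray's y (6 mm of play all round).
- carton0: Cardboard carton, 88 (x) x 36 (y) x 34 (z) mm, about 0.2 kg. Two or three cartons are present. Origin: centre of its underside.
- carton1: Cardboard carton, 88 (x) x 36 (y) x 34 (z) mm, about 0.2 kg. Two or three cartons are present. Origin: centre of its underside.
- carton2: Cardboard carton, 88 (x) x 36 (y) x 34 (z) mm, about 0.2 kg. Two or three cartons are present. Origin: centre of its underside.
- tin0: Round metal tin, 40 mm in diameter, 28 mm high, upright, about 0.12 kg. Two or three tins are present. Origin: centre of its underside.
- tin1: Round metal tin, 40 mm in diameter, 28 mm high, upright, about 0.12 kg. Two or three tins are present. Origin: centre of its underside.
- tin2: Round metal tin, 40 mm in diameter, 28 mm high, upright, about 0.12 kg. Two or three tins are present. Origin: centre of its underside.
- lube: Bystander: white oil bottle, 44 mm in diameter, 130 mm high. Origin: centre of its underside.
- spanner: Bystander: steel spanner lying on the bench. Origin: under its middle.
- bolt_cup: Bystander: black plastic cup, 70 mm in diameter, 60 mm high. Origin: centre of its underside.
Things that resemble listed ones, but are neither listed nor needed, are in the scene too. What is shaped like the carton2 but green is not meant. Of the things that look like the sheet, the smaller one is meant.

How it is judged (in metres and radians):
On the way, in this order (a step that is already met when the one before it is completed fails the run):
1. all cartons lie flat on the tray's floor (x of carton0 in the frame of tray between -0.062 and 0.062 m and y of carton0 in the frame of tray between -0.1 and 0.1 m and z of carton0 in the frame of tray between 0 and 0.012 m and angle between each of carton0, carton1, carton2's own z axis and vertical below 0.12 rad and x of carton1 in the frame of tray between -0.062 and 0.062 m and y of carton1 in the frame of tray between -0.1 and 0.1 m and z of carton1 in the frame of tray between 0 and 0.012 m and x of carton2 in the frame of tray between -0.062 and 0.062 m and y of carton2 in the frame of tray between -0.1 and 0.1 m and z of carton2 in the frame of tray between 0 and 0.012 m), for 0.2 s.
2. the separator lies level on the cartons inside the tray (x of sheet in the frame of tray between -0.02 and 0.02 m and y of sheet in the frame of tray between -0.02 and 0.02 m and z of sheet in the frame of tray between 0.034 and 0.045 m and angle between sheet's own z axis and vertical below 0.08 rad and angle between the y axis of sheet and the y axis of tray, either way round below 0.2 rad), for 0.2 s.
3. all tins stand on the separator (x of tin0 in the frame of sheet between -0.065 and 0.065 m and y of tin0 in the frame of sheet between -0.1 and 0.1 m and z of tin0 in the frame of sheet between 0.002 and 0.01 m and angle between each of tin0, tin1, tin2's own z axis and vertical below 0.12 rad and x of tin1 in the frame of sheet between -0.065 and 0.065 m and y of tin1 in the frame of sheet between -0.1 and 0.1 m and z of tin1 in the frame of sheet between 0.002 and 0.01 m and x of tin2 in the frame of sheet between -0.065 and 0.065 m and y of tin2 in the frame of sheet between -0.1 and 0.1 m and z of tin2 in the frame of sheet between 0.002 and 0.01 m), for 0.2 s.
4. the gate is down (below 0.06 rad) with its bolt still drawn back (under 0.011 m) (value of joint gate below 0.06 rad and value of joint bolt below 0.011 m), for 0.1 s.
At the end, for the whole second after the job is handed in: Every carton lies flat on the tray floor (tilt under 0.12 rad), the separator lies on them within 20 mm of the tray's centre and level (0.08 rad), every tin stands upright on the separator, the gate is shut (under 0.06 rad) and its bolt is home (over 18 mm), everything at rest (all of step 1 and all of step 2 and all of step 3 and linear speed of each of carton0, carton1, carton2, tin0, tin1, tin2, sheet below 0.03 m/s and value of joint gate below 0.06 rad and value of joint bolt above 0.018 m); the robot touches nothing.
It fails at once if the oil bottle is moved more than 40 mm (distance of lube from where it was at the start of the episode above 0.04 m).
It fails at once if the spanner is moved more than 40 mm (distance of spanner from where it was at the start of the episode above 0.04 m).
It fails at once if the plastic cup is moved more than 40 mm (distance of bolt_cup from where it was at the start of the episode above 0.04 m).
Of carton0, carton1, carton2 only 2 to 3 are there at a start; the rules pass over those that are not, and their reading is None.
Of tin0, tin1, tin2 only 2 to 3 are there at a start; the rules pass over those that are not, and their reading is None.
At some moment in a run one of carton0, carton1, carton2, tin0, tin1, tin2 may be knocked a few centimetres aside while the robot is not near it.
Once in a run the grip may slacken for a moment while it holds something.
It also fails if it takes over 210 s, if anything falls off the work surface, if the arm or the gripper's body presses on something with over 40 N, if the wrist force passes 120 N, or if a joint passes its speed limit or range.

## Working session

There is one attempt and no reset: what is moved stays moved. The work goes in short steps, Python scripts to look and compute and a tool call to move; the robot and the scene stay as the last step left them, time stands still between calls to the robot, and variables do not carry over. Pictures are saved under pics/ and viewed, at most 14 in all, crops included, and the job is handed in when it is done.

Besides the shell and the picture viewer there is one more tool, called after ">>>" as a command line: name --argument value ..., lists and objects as JSON in quotes. move_arm: Moves the arm, as the interface text tells. Its arguments: {"type":"object","properties":{"commands":{"type":"array","items":{"type":"array"}}},"required":["commands"]}

```bash
mkdir -p pics
cat > h.py <<'E'
import numpy as np, cv2
from cell import env, read_camera, search_frame, cut_out
def ray(p,uv):
    R=cv2.Rodrigues(np.array(p["rvec"],float))[0]; t=np.array(p["tvec"],float).ravel()
    d=R.T@np.array([(uv[0]-p["cx"])/p["fx"],(uv[1]-p["cy"])/p["fy"],1]); return -R.T@t,d
def at_z(p,uv,z):
    o,d=ray(p,uv); return o+d*(z-o[2])/d[2]
def proj(p,X):
    X=np.atleast_2d(np.array(X,float))
    K=np.array([[p["fx"],0,p["cx"]],[0,p["fy"],p["cy"]],[0,0,1]],float)
    return cv2.projectPoints(X,np.array(p["rvec"],float),np.array(p["tvec"],float),K,None)[0].reshape(-1,2)
def save(p,n,crop=None,s=1):
    im=p["image"][:,:,::-1]
    if crop: im=im[crop[1]:crop[3],crop[0]:crop[2]]
    cv2.imwrite("pics/"+n+".png",cv2.resize(im,None,fx=s,fy=s,interpolation=cv2.INTER_CUBIC))
E
python3 - <<'E'
from h import *
np.set_printoptions(precision=1,suppress=True)
a=read_camera("scene");b=read_camera("side")
save(a,"scene",s=1.55);save(b,"side",s=1.55)
for p,n in((a,"scene"),(b,"side")):
    print(n,ray(p,(256,192)))
    for t in["tray","gate","bolt_grip","keeper","sheet","carton0","tin0","lube","spanner","bolt_cup"]:
        print(t,[(np.round(d["at"]).tolist(),round(d["confidence"],2),at_z(p,d["at"],0)[:2].round().tolist()) for d in search_frame(t,p)])
print(env.state())
E
```

```text
scene (array([905.5, 737.2, 636.2]), array([-0.4, -0.7, -0.6]))
tray [([236.0, 198.0], 0.78, [524.0, -78.0]), ([216.0, 141.0], 0.62, [425.0, -449.0])]
gate [([183.0, 169.0], 0.71, [603.0, -313.0])]
bolt_grip [([214.0, 142.0], 0.67, [433.0, -445.0]), ([171.0, 155.0], 0.6, [610.0, -423.0])]
keeper [([237.0, 195.0], 0.97, [515.0, -90.0])]
sheet [([278.0, 152.0], 0.77, [265.0, -263.0]), ([212.0, 166.0], 0.7, [511.0, -285.0])]
carton0 [([214.0, 140.0], 0.83, [428.0, -458.0]), ([365.0, 291.0], 0.83, [432.0, 364.0]), ([362.0, 347.0], 0.75, [529.0, 464.0]), ([176.0, 153.0], 0.71, [586.0, -431.0])]
tin0 [([313.0, 258.0], 0.65, [471.0, 229.0]), ([302.0, 316.0], 0.65, [589.0, 352.0])]
lube [([141.0, 164.0], 0.63, [716.0, -412.0])]
spanner [([163.0, 241.0], 0.78, [768.0, 0.0]), ([171.0, 153.0], 0.39, [604.0, -439.0])]
bolt_cup [([242.0, 309.0], 0.81, [687.0, 280.0])]
side (array([ 214.7, -877.7,  984.5]), array([ 0.2,  0.7, -0.7]))
tray [([277.0, 213.0], 0.8, [580.0, 24.0])]
gate [([319.0, 180.0], 0.88, [746.0, 123.0]), ([340.0, 158.0], 0.63, [851.0, 201.0])]
bolt_grip [([341.0, 154.0], 0.58, [8
[... 462 characters left out ...]
6, [540.0, 500.0])]
tin0 [([224.0, 172.0], 0.47, [484.0, 238.0]), ([248.0, 139.0], 0.47, [600.0, 379.0]), ([277.0, 216.0], 0.26, [576.0, 12.0])]
lube [([385.0, 288.0], 0.9, [747.0, -290.0])]
spanner [([351.0, 200.0], 0.55, [801.0, 15.0]), ([223.0, 168.0], 0.18, [483.0, 257.0])]
bolt_cup [([292.0, 146.0], 0.6, [725.0, 300.0])]
{'t': 1.1, 'joints': array([-0.1,  0.5,  1.6,  0. ,  1.1, -0.1]), 'qvel': array([ 0.,  0., -0., -0., -0., -0.]), 'tau': array([  0. , -61.2, -25.8,   0.1,   0. ,  -0. ]), 'eef_pos': array([625. ,   0. , 404.8]), 'tcp_rot': array([ 3.1, -0. ,  1.6]), 'ft_force': array([-0.4, -0.2,  0.1]), 'moment': array([-0., -0., -0.]), 'grip_force': 0.0, 'opening': 1.0016591234199077}
```

View pictures.

View pics/scene.png

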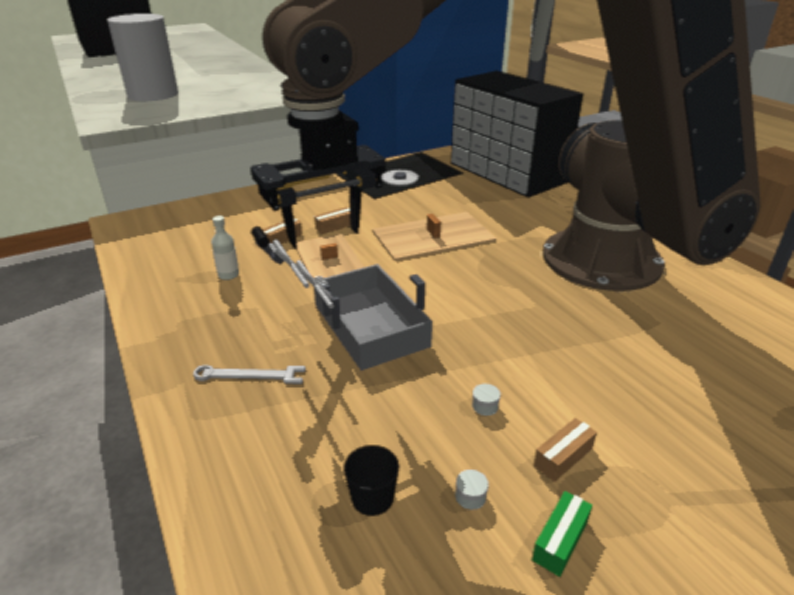

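View pics/side.png

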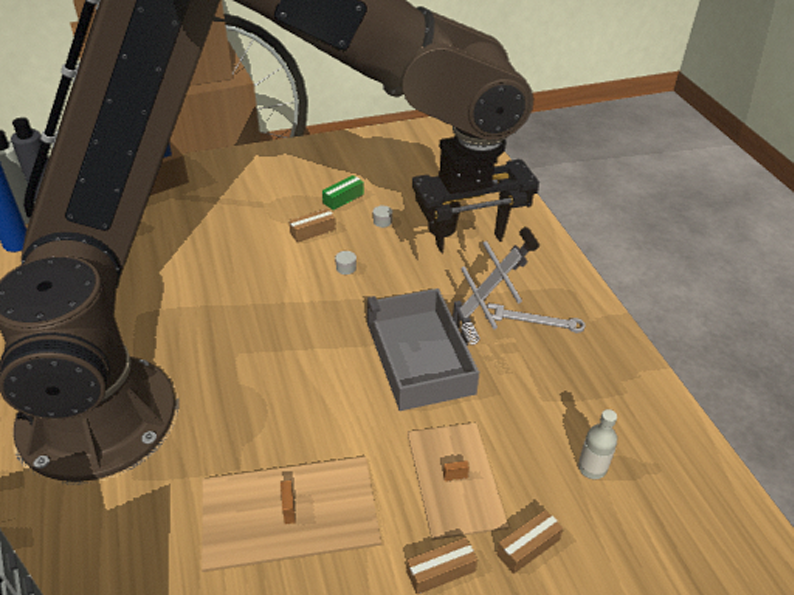

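```bash
cat >> h.py <<'E'
from scipy.optimize import minimize
def box(lx,ly,h,z=0): return np.array([[sx*lx/2,sy*ly/2,zz] for sx in(-1,1) for sy in(-1,1) for zz in(z,z+h)])
def cyl(r,h,z=0): return np.array([[r*np.cos(a),r*np.sin(a),zz] for a in np.arange(0,6.28,.3) for zz in(z,z+h)])
def hullmask(p,pts,s=3):
    uv=proj(p,pts); m=np.zeros((384*s,512*s),np.uint8)
    cv2.fillConvexPoly(m,np.round(cv2.convexHull(uv.astype(np.float32))*s+(s-1)/2).astype(np.int32),1); return m
def fit(views,model,x0,yaws=np.arange(0,3.14,.26)):
    """views: list of (picture, bool region); returns (x,y,yaw), mean IoU"""
    M=[(p,cv2.resize(r.astype(np.uint8),None,fx=3,fy=3,interpolation=cv2.INTER_NEAREST)) for p,r in views]
    def f(q):
        c,s=np.cos(q[2]*.02),np.sin(q[2]*.02); X=model@np.array([[c,s,0],[-s,c,0],[0,0,1]])+[q[0],q[1],0]
        v=0
        for p,r in M:
            h=hullmask(p,X); v+=(h&r).sum()/max((h|r).sum(),1)
        return -v/len(M)
    best=None
    for y in yaws:
        q0=np.array([x0[0],x0[1],y/.02])
        o=minimize(f,q0,method="Nelder-Mead",options=dict(initial_simplex=q0+np.array([[0,0,0],[15,0,0],[0,15,0],[0,0,8]]),maxiter=150,xatol=.2,fatol=1e-4))
        if best is None or o.fun<best.fun: best=o
    return np.array([best.x[0],best.x[1],best.x[2]*.02]),-best.fun
E
python3 - <<'E'
from h import *
np.set_printoptions(precision=2,suppress=True)
a=read_camera("scene");b=read_camera("side")
def near(t,p,xy,z,tol=45):
    for d in cut_out(t,p):
        if np.hypot(*(at_z(p,d["at"],z)[:2]-xy))<tol: return [(p,d["region"])]
    return []
def go(n,t,model,z,x0,yaws=np.arange(0,3.14,.26)):
    A=near(t,a,x0,z);B=near(t,b,x0,z)
    for nm,V in(("scene",A),("side",B),("both",A+B)):
        if V: print(n,nm,*fit(V,model,x0,yaws))
C=box(88,36,34)
for i,x0 in enumerate([(440,-428),(560,-430),(430,385)]): go("carton%d"%i,"carton0",C,17,x0)
for i,x0 in enumerate([(475,230),(592,362)]): go("tin%d"%i,"tin0",cyl(20,28),14,x0,[0])
go("sheet","sheet",box(112,188,5),2,(505,-286),[0,-.2,.2])
go("tray","tray",box(134,210,55),20,(565,0),[-.2,0,.2,])
go("lube","lube",cyl(22,130),60,(700,-330),[0])
go("cup","bolt_cup",cyl(35,60),30,(705,285),[0])
for p in(a,b):
  for t in("gate","bolt_grip","keeper"):
    for d in cut_out(t,p): print(t,d["at"],d["confidence"],d["region"].sum())
E
```

```text
carton0 scene [ 442.6  -414.53    3.29] 0.8304247612775766
carton0 side [ 440.22 -414.72    0.08] 0.9512567416302025
carton0 both [ 441.27 -415.05    0.1 ] 0.8874119776134932
carton1 scene [ 567.75 -410.95    2.82] 0.4987405541561713
carton1 side [ 570.2  -416.66    0.31] 0.9626959606362284
carton1 both [ 569.46 -416.75    0.33] 0.724179817132614
carton2 scene [443.96 369.22   0.23] 0.9477637036206703
carton2 both [443.96 369.22   0.23] 0.9477637036206703
tin0 scene [479.91 239.29  -0.04] 0.9321028345418589
tin0 side [479.8  238.62   0.08] 0.9431884057971015
tin0 both [479.95 239.22  -0.04] 0.9304213036264157
tin1 scene [592.44 361.89   0.04] 0.9380468195790967
tin1 side [589.89 357.83   0.15] 0.8518518518518519
tin1 both [591.79 360.97   0.08] 0.8878719245196337
sheet scene [ 510.7  -304.86   -0.12] 0.8223154177243129
sheet side [ 512.54 -280.41   -0.12] 0.9434871828279209
sheet both [ 513.18 -280.13   -0.11] 0.8617396586047956
tray side [540.73 -29.67  -0.03] 0.7710347219211929
tray both [540.73 -29.67  -0.03] 0.7710347219211929
lube scene [ 721.37 -320.65    0.1 ] 0.7585970915312232
lube both [ 721.37 -320.65    0.1 ] 0.7585970915312232
cup scene [701.55 295.82   0.04] 0.8488489937744317
cup side [704.25 303.87   0.01] 0.2026866851047017
cup both [701.51 296.95  -0.01] 0.521933690075525
gate [186.9, 166.2] 0.87 532
bolt_grip [170.2, 156.1] 0.61 162
keeper [235.2, 193.9] 0.64 3868
keeper [213.4, 142.3] 0.21 270
gate [314.6, 181.7] 0.95 904
gate [341.7, 349.0] 0.32 955
bolt_grip [338.8, 154.7] 0.49 125
keeper [278.5, 218.2] 0.84 5011
keeper [291.8, 312.8] 0.3 3355
```

Run:
```python
from h import *
np.set_printoptions(precision=1,suppress=True)
w=read_camera("wrist");b=read_camera("side")
save(w,"wrist0",s=1.55)
print(ray(w,(256,192)), w["fx"])
print(at_z(b,(339,154.7),225),at_z(b,(342,155),225))
# tray rim corners from side picture
for uv in[(366,300),(437,290),(477,378),(401,408)]: print(at_z(b,np.array(uv)/1.55,55)[:2],at_z(b,np.array(uv)/1.55,0)[:2])
```

```text
(array([625.2,  68.9, 385.3]), array([-0. , -0.2, -1. ])) 306.5431097750443
[708.4 -34.8 225. ] [715.  -37.9 225. ]
[476.   78.1] [491.5 134.6]
[605.6  66.9] [628.7 122.8]
[ 596.3 -148.3] [ 618.9 -105.2]
[ 461.  -171.5] [ 475.6 -129.7]
```

View pics/wrist0.png

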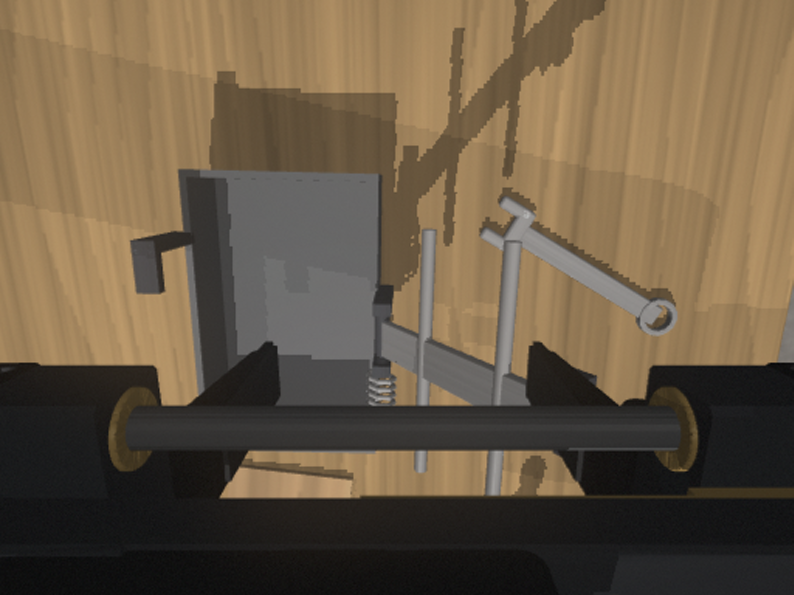

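Run:
```python
from h import *
np.set_printoptions(precision=1,suppress=True)
w=read_camera("wrist")
P=lambda u,v,z:at_z(w,np.array((u,v))/1.55,z)[:2]
A,B=P(180,170,55),P(380,174,55); print(A,B,np.hypot(*(A-B)),np.arctan2(*(B-A)[::-1]))
print("bottom right",P(375,451,55), "keeper top",P(133,241,105),P(162,240,105),P(163,292,98),P(137,293,105))
```

```text
[476.4  77.4] [610.2  74.7] 133.80055980671648 -0.019959052398455003
bottom right [ 603.7 -133.3] keeper top [466.6  35.9] [483.7  36.5] [476.8   3.5] [464.6   4.5]
```

Run:
```python
from h import *
b=read_camera("side"); save(b,"crop1",(240,260,400,384),3.7)
```

```text
(no output)
```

View pics/crop1.png

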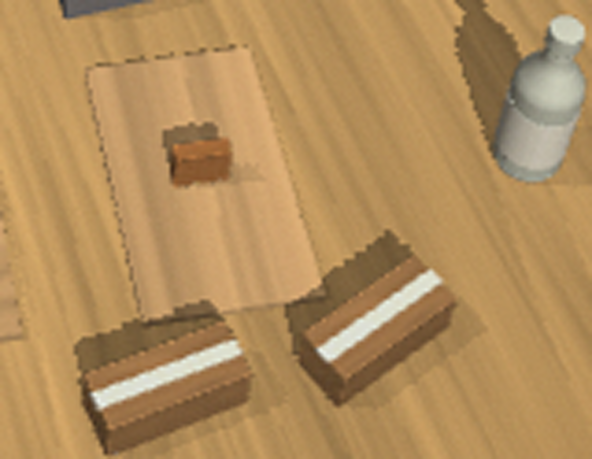

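>>> move_arm --commands '[[[-0.31,-0.69,-0.17],1,1],[[-0.31,-0.69,-0.17],1,1],[[-0.31,-0.69,-0.17],1,1],[[-0.31,-0.69,-0.17],1,1],[[-0.31,-0.69,-0.17],1,1],[[-0.31,-0.69,-0.17],1,1],[[-0.31,-0.69,-0.17],1,1],[[-0.31,-0.69,-0.17],1,1],[[-0.31,-0.69,-0.17],1,1],[[-0.31,-0.69,-0.17],1,1],[[-0.31,-0.69,-0.17],1,1],[[-0.31,-0.69,-0.17],1,1],[[-0.31,-0.69,-0.17],1,1],[[-0.31,-0.69,-0.17],1,1],[[-0.31,-0.69,-0.17],1,1],[[-0.31,-0.69,-0.17],1,1],[[-0.31,-0.69,-0.17],1,1],[[-0.31,-0.69,-0.17],1,1],[[-0.31,-0.69,-0.17],1,1],[[-0.31,-0.69,-0.17],1,1]]'

```text
t: 4.27
eef_pos: [438.4, -415.0, 302.6]
tcp_rot: [-3.142, 0.0, -3.108]
ft_force: [0.2, -0.1, 0.7]
opening: 0.997
grip_force: 0.0
```

Brown cartons at side pixels (285,363), (342,348) and (202,145), with the green look-alike at (221,123) left out. Of the two boards, the smaller at (293,303) is the separator; the larger is at (188,331).

>>> move_arm --commands '[[[0,0,-0.5],0.7,0.15],[[0,0,-0.8],0,0.15],[[0,0,-0.8],0,0.15],[[0,0,-0.8],0,0.15],[[0,0,-0.55],0,0.15],[[0,0,0],0,0.15],[[0,0,0],0,-1],[[0,0,0],0,-1],[[0,0,0],0,-1],[[0,0,0],0,-1],[[0,0,0],0,-1],[[0,0,0],0,-1]]'

```text
t: 5.27
eef_pos: [439.2, -414.0, 200.6]
tcp_rot: [-3.14, 0.001, -3.056]
ft_force: [0.4, 0.6, 7.3]
opening: 0.375
grip_force: 30.0
```

>>> move_arm --commands '[[[0,0,0.9],0,-1],[[0,0,0.9],0,-1],[[0,0,0.9],0,-1],[[0.28,0.9,0.5],-0.12,-1],[[0.28,0.9,0],-0.12,-1],[[0.28,0.9,0],-0.12,-1],[[0.28,0.9,0],-0.12,-1],[[0.28,0.9,0],-0.12,-1],[[0.28,0.9,0],-0.12,-1],[[0.28,0.9,0],-0.12,-1],[[0.28,0.9,0],-0.12,-1],[[0.28,0.9,0],-0.12,-1],[[0.28,0.9,0],-0.12,-1],[[0.28,0.9,0],-0.12,-1],[[0.28,0.9,0],-0.12,-1],[[0,0,0],0,-1]]'

```text
t: 6.6
eef_pos: [540.5, -86.3, 295.8]
tcp_rot: [3.141, 0.001, 3.114]
ft_force: [0.3, 0.1, -1.4]
opening: 0.374
grip_force: 30.0
```

>>> move_arm --commands '[[[-0.02,-0.05,-0.8],0,-1],[[0,0,-0.8],0,-1],[[0,0,-0.8],0,-1],[[0,0,-0.5],0,-1],[[0,0,-0.1],0,-1],[[0,0,0],0,-1],[[0,0,0],0,-1]]'

```text
t: 7.18
eef_pos: [539.2, -91.7, 205.6]
tcp_rot: [-3.142, 0.0, 3.112]
ft_force: [0.1, -0.4, -1.3]
opening: 0.375
grip_force: 30.0
```

>>> move_arm --commands '[[[0,0,0],0,-0.03],[[0,0,0],0,-0.03],[[0,0,0],0,-0.03],[[0,0,0.7],0,-0.03],[[0,0,0.9],0,-0.03],[[0,0,0.9],0,0.15],[[0.08,-0.9,0.7],0.36,0.15],[[0.09,-0.9,0],0.36,0.15],[[0.09,-0.9,0],0.36,0.15],[[0.09,-0.9,0],0.36,0.15],[[0.09,-0.9,0],0.36,0.15],[[0.09,-0.9,0],0.36,0.15],[[0.09,-0.9,0],0.36,0.15],[[0.09,-0.9,0],0.36,0.15],[[0.09,-0.9,0],0.36,0.15],[[0.09,-0.9,0],0.36,0.15],[[0.09,-0.9,0],0.36,0.15],[[0.09,-0.9,0],0.36,0.15],[[0,0,0],0,0.15]]'

```text
t: 8.77
eef_pos: [570.8, -419.6, 301.1]
tcp_rot: [-3.14, 0.0, -2.827]
ft_force: [0.8, -0.6, 0.1]
opening: 0.576
grip_force: 0.0
```

Run:
```python
from h import *
np.set_printoptions(precision=2,suppress=True)
b=read_camera("side")
for d in cut_out("carton0",b):
    x0=at_z(b,d["at"],17)[:2]; print(d["at"],*fit([(b,d["region"])],box(88,36,34),x0,np.arange(0,3.14,.5)))
save(b,"s2",(200,180,400,384),2.5)
```

```text
[338.5, 350.8] [ 570.63 -415.97    0.33] 0.9469548133595285
[280.2, 237.6] [544.37 -80.83   0.17] 0.6580858085808581
[199.8, 144.5] [441.98 365.09   0.17] 0.8766854621230694
```

>>> move_arm --commands '[[[0,0.1,-0.5],0,0.15],[[0,0,-0.8],0,0.15],[[0,0,-0.8],0,0.15],[[0,0,-0.8],0,0.15],[[0,0,-0.5],0,0.15],[[0,0,0],0,0.15],[[0,0,0],0,-1],[[0,0,0],0,-1],[[0,0,0],0,-1],[[0,0,0],0,-1],[[0,0,0],0,-1],[[0,0,0],0,-1]]'

```text
t: 9.87
eef_pos: [571.6, -412.6, 200.9]
tcp_rot: [-3.14, 0.001, -2.826]
ft_force: [-0.0, 1.1, 7.0]
opening: 0.378
grip_force: 30.0
```

>>> move_arm --commands '[[[0,0,0.9],0,-1],[[0,0,0.9],0,-1],[[0,0,0.9],0,-1],[[-0.07,0.91,0.5],-0.31,-1],[[-0.07,0.91,0],-0.31,-1],[[-0.07,0.91,0],-0.31,-1],[[-0.07,0.91,0],-0.31,-1],[[-0.07,0.91,0],-0.31,-1],[[-0.07,0.91,0],-0.31,-1],[[-0.07,0.91,0],-0.31,-1],[[-0.07,0.91,0],-0.31,-1],[[-0.07,0.91,0],-0.31,-1],[[-0.07,0.91,0],-0.31,-1],[[-0.07,0.91,0],-0.31,-1],[[-0.07,0.91,0],-0.3,-1],[[-0.07,0.91,0],-0.3,-1],[[-0.07,0.91,0],-0.3,-1],[[0,0,0],0,-1],[[0,0,0],0,-1]]'

```text
t: 11.45
eef_pos: [541.7, -29.1, 295.6]
tcp_rot: [-3.142, 0.0, 3.115]
ft_force: [0.2, -0.3, -1.7]
opening: 0.378
grip_force: 30.0
```

>>> move_arm --commands '[[[0,0,-0.8],0,-1],[[0,0,-0.8],0,-1],[[0,0,-0.8],0,-1],[[0,0,-0.5],0,-1],[[0,0,-0.1],0,-1],[[0,0,0],0,-1],[[0,0,0],0,-1]]'

```text
t: 12.03
eef_pos: [542.1, -31.2, 205.3]
tcp_rot: [-3.142, 0.0, 3.112]
ft_force: [-0.6, 0.6, -2.3]
opening: 0.38
grip_force: 30.0
```

>>> move_arm --commands '[[[0,0,0],0,-0.03],[[0,0,0],0,-0.03],[[0,0,0],0,-0.03],[[0,0,0.7],0,-0.03],[[0,0,0.9],0,-0.03],[[0,0,0.9],0,0.15],[[-0.23,0.9,0.8],0.2,0.3],[[-0.23,0.9,0],0.2,0.3],[[-0.23,0.9,0],0.2,0.3],[[-0.23,0.9,0],0.2,0.3],[[-0.23,0.9,0],0.2,0.3],[[-0.23,0.9,0],0.2,0.3],[[-0.23,0.9,0],0.2,0.3],[[-0.23,0.9,0],0.2,0.3],[[-0.23,0.9,0],0.2,0.3],[[-0.23,0.9,0],0.2,0.3],[[-0.23,0.9,0],0.2,0.3],[[-0.23,0.9,0],0.2,0.3],[[-0.23,0.9,0],0.2,0.3],[[-0.23,0.9,0],0.2,0.3]]'

```text
t: 13.7
eef_pos: [444.8, 349.0, 304.5]
tcp_rot: [3.141, 0.0, -2.946]
ft_force: [0.5, -0.4, -0.2]
opening: 0.647
grip_force: 0.0
```

Run:
```python
from h import *
np.set_printoptions(precision=2,suppress=True)
print(env.state()["eef_pos"],env.state()["tcp_rot"])
for n in("scene","side"):
  b=read_camera(n)
  for t,m in(("carton0",box(88,36,34)),("tin0",cyl(20,28))):
    for d in cut_out(t,b):
      x0=at_z(b,d["at"],17)[:2]; print(n,t,d["at"],*fit([(b,d["region"])],m,x0,np.arange(0,3.14,.5) if t[0]=="c" else [0]))
  save(b,"s3"+n,s=1.55)
```

```text
[444.77 349.01 304.53] [ 3.14  0.   -2.95]
scene carton0 [230.1, 190.5] [ 533.19 -109.87    0.3 ] 0.6188370550519566
scene carton0 [235.6, 203.7] [538.56 -37.91   3.11] 0.9164254005018336
scene carton0 [363.7, 292.7] [444.3  369.97   3.36] 0.9434242044028744
scene carton0 [363.3, 345.5] [532.29 463.94   3.61] 0.9408671586715868
scene tin0 [239.7, 207.4] [552.05  55.75  -0.78] 0.07826235676415255
scene tin0 [313.9, 256.2] [479.87 237.81   0.12] 0.9310580204778157
scene tin0 [303.7, 315.6] [592.08 361.2    0.15] 0.950328022492971
side carton0 [220.9, 123.2] [533.81 461.2    3.68] 0.8907444098499858
side carton0 [278.2, 239.1] [545.28 -80.62   3.29] 0.6737309019221291
side carton0 [201.6, 142.0] [443.91 367.35   0.26] 0.9323800290838584
side carton0 [268.9, 224.4] [542.47 -25.18   2.99] 0.8488147497805092
side tin0 [224.8, 172.3] [479.22 236.65   0.02] 0.9084967320261438
side tin0 [246.7, 141.1] [590.57 356.62   0.09] 0.8918732782369146
```

View pics/s3side.png

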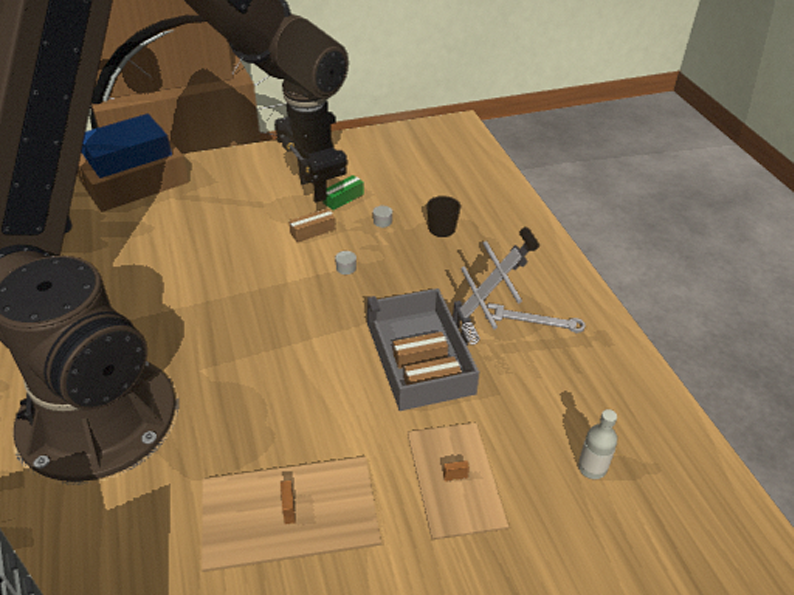

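The view shows two cartons flat in the tote at (420,347) and (432,372). The third brown carton is at (313,225), the tins are at (346,263) and (382,217), and nothing else was disturbed.

>>> move_arm --commands '[[[0,0.65,-0.1],0.4,0.15],[[0,0,-0.8],0,0.15],[[0,0,-0.8],0,0.15],[[0,0,-0.8],0,0.15],[[0,0,-0.8],0,0.15],[[0,0,-0.2],0,0.15],[[0,0,0],0,0.15],[[0,0,0],0,-1],[[0,0,0],0,-1],[[0,0,0],0,-1],[[0,0,0],0,-1],[[0,0,0],0,-1],[[0,0,0],0,-1]]'

```text
t: 15.08
eef_pos: [445.5, 367.5, 200.7]
tcp_rot: [3.141, 0.002, -2.915]
ft_force: [-0.5, -0.3, 7.7]
opening: 0.378
grip_force: 30.0
```

>>> move_arm --commands '[[[0,0,0.9],0,-1],[[0,0,0.9],0,-1],[[0,0,0.9],0,-1],[[0.28,-0.93,0.9],-0.26,-1],[[0.28,-0.93,0],-0.26,-1],[[0.28,-0.93,0],-0.27,-1],[[0.28,-0.93,0],-0.27,-1],[[0.28,-0.93,0],-0.27,-1],[[0.28,-0.93,0],-0.27,-1],[[0.28,-0.93,0],-0.27,-1],[[0.28,-0.93,0],-0.27,-1],[[0.28,-0.93,0],-0.27,-1],[[0.28,-0.93,0],-0.27,-1],[[0.28,-0.93,0],-0.27,-1],[[0.25,-0.93,0],-0.27,-1],[[0,0,0],0,-1],[[0,0,0],0,-1]]'

```text
t: 16.5
eef_pos: [545.2, 31.2, 307.5]
tcp_rot: [3.142, 0.0, 3.108]
ft_force: [-0.4, -0.1, -2.7]
opening: 0.379
grip_force: 30.0
```

>>> move_arm --commands '[[[0,0,-0.8],0,-1],[[0,0,-0.8],0,-1],[[0,0,-0.8],0,-1],[[0,0,-0.8],0,-1],[[0,0,-0.2],0,-1],[[0,0,0],0,-1],[[0,0,0],0,-1]]'

```text
t: 17.08
eef_pos: [545.0, 33.3, 205.5]
tcp_rot: [3.141, -0.0, 3.112]
ft_force: [0.4, -0.2, -0.3]
opening: 0.38
grip_force: 30.0
```

>>> move_arm --commands '[[[0,0,0],0,-0.03],[[0,0,0],0,-0.03],[[0,0,0],0,-0.03],[[0,0,0.7],0,-0.03],[[0,0,0.9],0,-0.03],[[0,0,0.9],0,0.15],[[-0.09,-0.87,0.8],-0.08,0.15],[[-0.09,-0.87,0],-0.08,0.15],[[-0.09,-0.87,0],-0.08,0.15],[[-0.09,-0.87,0],-0.08,0.15],[[-0.09,-0.87,0],-0.08,0.15],[[-0.09,-0.87,0],-0.08,0.15],[[-0.09,-0.87,0],-0.08,0.15],[[-0.09,-0.87,0],-0.08,0.15],[[-0.09,-0.87,0],-0.08,0.15],[[-0.09,-0.87,0],-0.08,0.15],[[-0.09,-0.87,0],-0.08,0.15],[[-0.09,-0.87,0],-0.08,0.15],[[0,0,0],0,0.15],[[0,0,0],0,0.15]]'

```text
t: 18.75
eef_pos: [512.4, -281.6, 304.3]
tcp_rot: [3.141, 0.0, 3.032]
ft_force: [0.4, -0.1, 0.2]
opening: 0.577
grip_force: 0.0
```

Run:
```python
from h import *
np.set_printoptions(precision=2,suppress=True)
b=read_camera("side");w=read_camera("wrist")
for d in cut_out("sheet",b):
  x0=at_z(b,d["at"],2)[:2]; print(d["at"],*fit([(b,d["region"])],box(112,188,5),x0,[-.1,.1,1.5]))
for d in search_frame("carton0",b): print(d, at_z(b,d["at"],22))
save(b,"s4",(200,160,400,310),4)
save(w,"w4",s=1.55)
```

```text
[185.1, 330.8] [ 233.4  -275.06    1.43] 0.6187617581665812
[291.8, 312.7] [ 512.31 -281.38   -0.14] 0.873154906731549
{'at': [262.0, 228.2], 'confidence': 0.73} [514.16 -36.56  22.  ]
{'at': [256.9, 206.9], 'confidence': 0.63} [525.52  43.7   22.  ]
{'at': [272.8, 239.3], 'confidence': 0.62} [528.83 -81.82  22.  ]
```

View pics/s4.png

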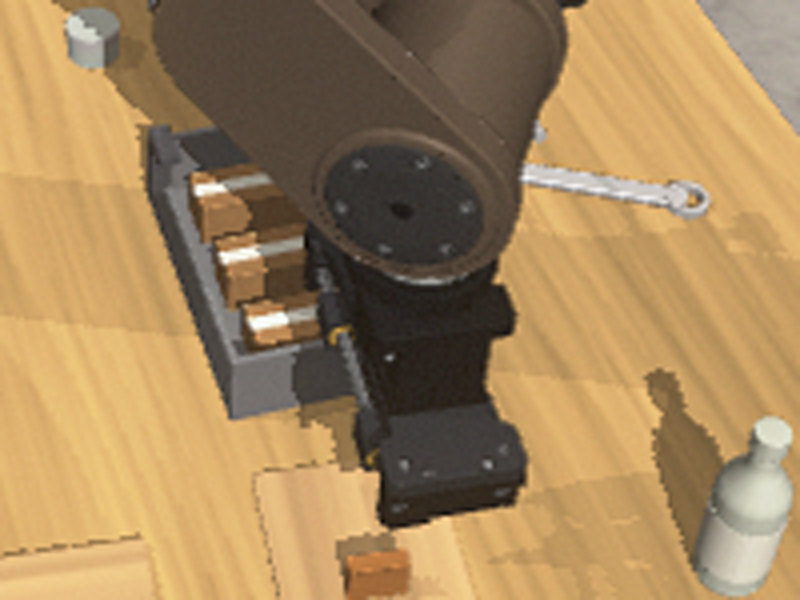

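View pics/w4.png

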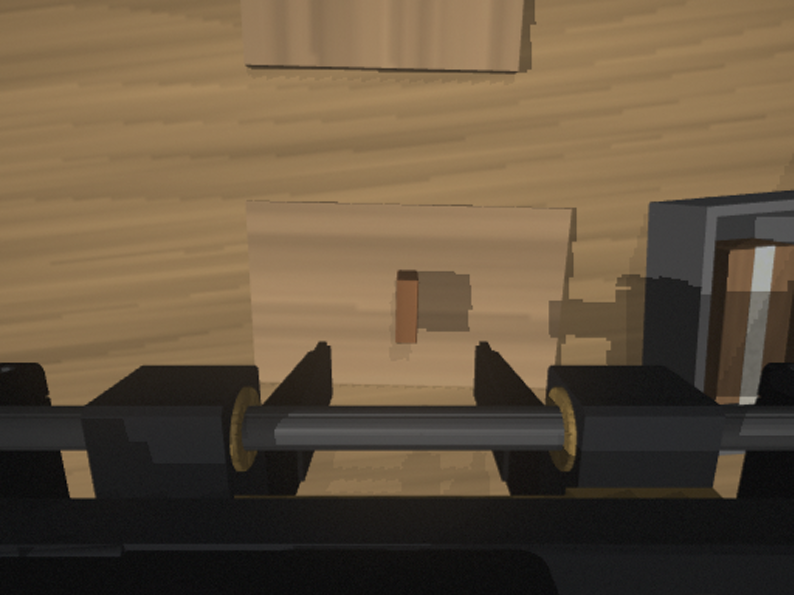

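The side crop shows all three cartons flat in the tote. In the wrist view the separator handle at (407,308) is centred between the fingers and square to them.

Run:
```python
from h import *
w=read_camera("wrist")
P=lambda u,v,z:at_z(w,np.array((u,v))/1.55,z)[:2].round(1)
print([P(*q,35) for q in((398,279),(418,280),(397,343),(417,344))])
print([P(*q,5) for q in((248,201),(575,209))], env.state()["eef_pos"])
```

```text
[array([ 493.4, -280.4]), array([ 495.1, -269.8]), array([ 529.3, -284.9]), array([ 531.1, -274. ])]
[array([ 444.7, -362.2]), array([ 469.4, -175. ])] [ 512.99062001 -279.75293133  304.3888868 ]
```

>>> move_arm --commands '[[[0,0,-0.5],0,0.15],[[0,0,-0.8],0,0.15],[[0,0,-0.8],0,0.15],[[0,0,-0.8],0,0.15]]'

```text
t: 19.33
eef_pos: [513.0, -279.9, 216.7]
tcp_rot: [-3.141, 0.001, 3.035]
ft_force: [0.3, -0.7, -0.4]
opening: 0.578
grip_force: 0.0
```

>>> move_arm --commands '[[[0,0.08,-0.3],-0.27,0.15],[[0,0,-0.3],0,0.15],[[0,0,0],0,0.15],[[0,0,0],0,-1],[[0,0,0],0,-1],[[0,0,0],0,-1],[[0,0,0],0,-1],[[0,0,0],0,-1],[[0,0,0],0,-1],[[0,0,0],0,-1],[[0,0,0],0,-1],[[0,0,0],0,-1]]'

```text
t: 20.33
eef_pos: [512.8, -278.4, 199.4]
tcp_rot: [3.142, 0.0, 3.012]
ft_force: [-0.7, 0.0, 3.4]
opening: 0.124
grip_force: 30.0
```

>>> move_arm --commands '[[[0,0,0.5],0,-1],[[0,0,0.9],0,-1],[[0,0,0.9],0,-1],[[0,0,0.9],0,-1],[[0,0,0.9],0,-1],[[0.1,0.83,0],0.13,-1],[[0.1,0.83,0],0.13,-1],[[0.1,0.83,0],0.13,-1],[[0.1,0.83,0],0.13,-1],[[0.09,0.83,0],0.13,-1],[[0.09,0.83,0],0.13,-1],[[0.09,0.83,0],0.13,-1],[[0.09,0.83,0],0.13,-1],[[0.09,0.83,0],0.12,-1],[[0.09,0.86,0],0.12,-1],[[0,0,0],0,-1],[[0,0,0],0,-1],[[0,0,0],0,-1]]'

```text
t: 21.83
eef_pos: [540.9, -28.6, 322.1]
tcp_rot: [3.142, -0.0, 3.115]
ft_force: [0.1, 0.2, -2.0]
opening: 0.125
grip_force: 30.0
```

Run:
```python
from h import *
s=env.state();print(s["eef_pos"],s["tcp_rot"],s["opening"])
b=read_camera("side");w=read_camera("wrist")
save(w,"w5",s=1.55)
```

```text
[540.94800385 -28.60687712 322.06739551] [ 3.14158066e+00 -3.99802945e-04  3.11521226e+00] 0.12520186648794962
```

View pics/w5.png

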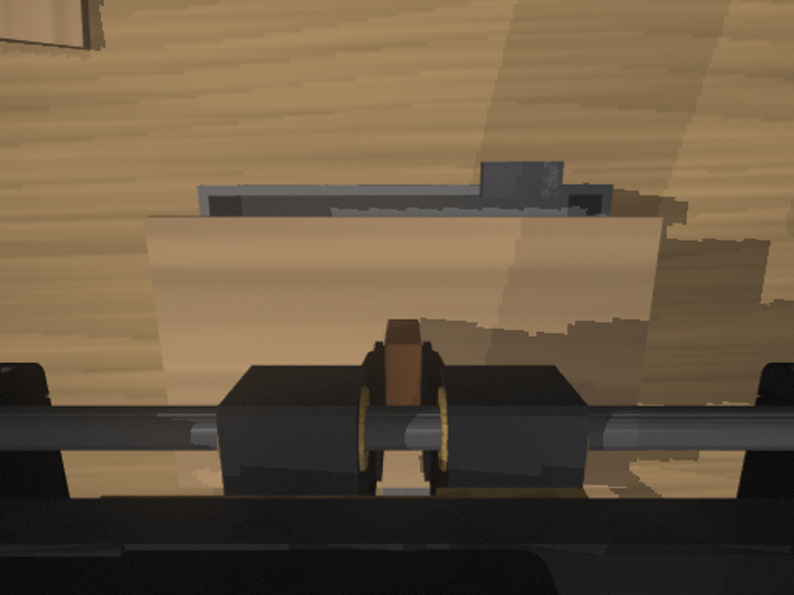

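The separator is held level. Its near edge runs from (146,217) to (662,217), and the tote rim corners are at (198,186) and (612,185).

Run:
```python
from h import *
w=read_camera("wrist")
P=lambda u,v,z:at_z(w,np.array((u,v))/1.55,z)[:2]
t=-.028; ex=np.array([np.cos(t),np.sin(t)]); ey=np.array([-np.sin(t),np.cos(t)])
a,b=P(198,186,55),P(612,185,55); print("tray rim",a,b,np.hypot(*(a-b)), "centre",(a+b)/2+67*ex, np.arctan2(*-(b-a)))
a,b=P(146,217,127.7),P(662,217,127.7); print("sheet",a,b,np.hypot(*(a-b)),"centre",(a+b)/2+56*ex)
```

```text
tray rim [ 470.30031047 -131.13585987] [475.75089246  78.14322557] 209.3500524143962 centre [539.99933918 -28.37207203] -3.1155539786269317
sheet [ 481.02632688 -121.18567441] [486.3521746   66.06485163] 187.32625058155048 centre [539.66730018 -29.12820651]
```

>>> move_arm --commands '[[[0,0,-0.6],0,-1],[[0,0,-0.6],0,-1],[[0,0,-0.6],0,-1],[[0,0,-0.4],0,-1],[[0,0,-0.3],0,-1],[[0,0,-0.2],0,-1],[[0,0,-0.1],0,-1],[[0,0,0],0,-1],[[0,0,0],0,-1]]'

```text
t: 22.73
eef_pos: [541.1, -28.7, 238.7]
tcp_rot: [-3.142, 0.001, 3.115]
ft_force: [-0.4, -0.5, -2.7]
opening: 0.119
grip_force: 30.0
```

>>> move_arm --commands '[[[0,0,-0.04],0,-1],[[0,0,0],0,-0.2],[[0,0,0],0,-0.2],[[0,0,0],0,-0.2],[[0,0,0.4],0,-0.2],[[0,0,0.9],0,-0.2],[[0,0,0.9],0,0.3],[[-0.2,0.89,0.4],0,0.4],[[-0.2,0.89,0],0,0.4],[[-0.2,0.89,0],0,0.4],[[-0.2,0.89,0],0,0.4],[[-0.2,0.89,0],0,0.4],[[-0.2,0.89,0],0,0.4],[[-0.2,0.89,0],0,0.4],[[-0.2,0.89,0],0,0.4],[[-0.2,0.89,0],0,0.4],[[-0.2,0.89,0],0,0.4],[[0,0,0],0,0.4]]'

```text
t: 24.23
eef_pos: [480.0, 241.8, 315.1]
tcp_rot: [3.141, 0.0, 3.118]
ft_force: [0.4, -0.2, -0.4]
opening: 0.702
grip_force: 0.0
```

Run:
```python
from h import *
np.set_printoptions(precision=2,suppress=True)
for n in("scene","side","wrist"):
  b=read_camera(n)
  for d in cut_out("tin0",b):
      x0=at_z(b,d["at"],17)[:2]; print(n,d["at"],d["confidence"],*fit([(b,d["region"])],cyl(20,28),x0,[0]))
  if n=="side":
    save(b,"s6",(200,160,400,310),4)
    for d in cut_out("sheet",b): print(d["at"],*fit([(b,d["region"])],box(112,188,5,39),at_z(b,d["at"],40)[:2],[-.03]))
```

```text
scene [311.4, 258.1] 0.6 [479.67 237.99  -0.09] 0.8683848797250859
side [224.8, 172.0] 0.57 [479.75 238.65   0.09] 0.9493819894055326
side [257.0, 140.8] 0.43 [630.94 360.42  -0.1 ] 0.9314247669773635
[183.9, 333.9] [ 237.34 -298.68    1.43] 0.6569420389769803
[270.6, 219.8] [540.76 -22.31  -0.06] 0.9066084910285322
wrist [262.2, 189.8] 0.56 [478.82 238.29   0.16] 0.9728246837077201
```

View pics/s6.png

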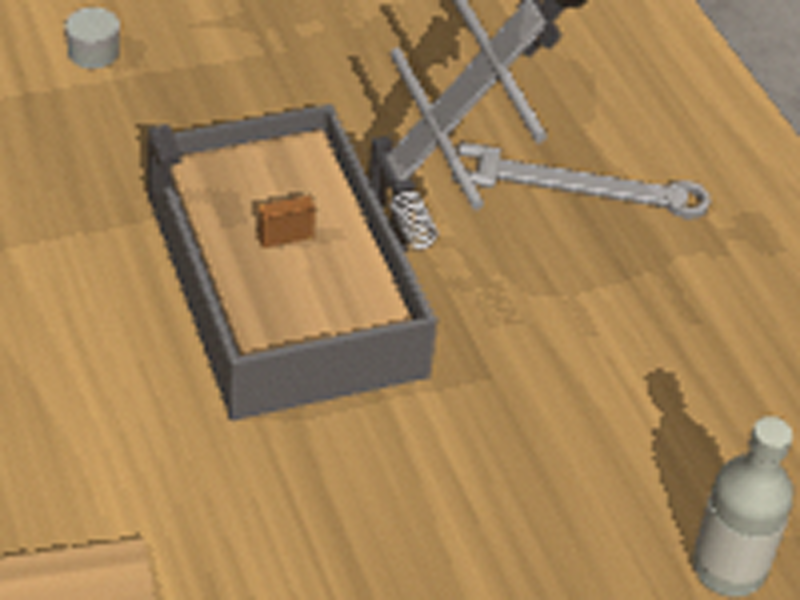

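The separator lies level inside the tote, handle at crop (286,220). The second tin was knocked and is now near (631,360).

>>> move_arm --commands '[[[0,-0.11,-0.8],0,0.4],[[0,0,-0.8],0,0.4],[[0,0,-0.8],0,0.4],[[0,0,-0.8],0,0.4],[[0,0,-0.7],0,0.4],[[0,0,-0.15],0,0.4],[[0,0,0],0,0.4],[[0,0,0],0,-1],[[0,0,0],0,-1],[[0,0,0],0,-1],[[0,0,0],0,-1],[[0,0,0],0,-1],[[0,0,0],0,-1],[[0,0,0],0,-1]]'

```text
t: 25.75
eef_pos: [481.2, 235.4, 194.4]
tcp_rot: [3.141, 0.002, 3.115]
ft_force: [-0.1, 1.7, 8.1]
opening: 0.416
grip_force: 30.0
```

>>> move_arm --commands '[[[0,0,0.6],0,-1],[[0,0,0.9],0,-1],[[0,0,0.9],0,-1],[[0,0,0.9],0,-1],[[0.25,-0.88,0.9],0,-1],[[0.25,-0.88,0],0,-1],[[0.25,-0.88,0],0,-1],[[0.25,-0.88,0],0,-1],[[0.25,-0.88,0],0,-1],[[0.25,-0.88,0],0,-1],[[0.25,-0.88,0],0,-1],[[0.28,-0.9,0],0,-1],[[0,0,0],0,-1],[[0,0,0],0,-1]]'

```text
t: 26.92
eef_pos: [541.9, 22.3, 319.5]
tcp_rot: [3.142, -0.0, 3.112]
ft_force: [0.3, -0.7, -0.9]
opening: 0.414
grip_force: 30.0
```

>>> move_arm --commands '[[[0,0.04,-0.7],0,-1],[[0,0,-0.7],0,-1],[[0,0,-0.6],0,-1],[[0,0,-0.4],0,-1],[[0,0,-0.2],0,-1],[[0,0,-0.1],0,-1],[[0,0,0],0,-1],[[0,0,0],0,-1]]'

```text
t: 27.58
eef_pos: [541.9, 25.1, 239.2]
tcp_rot: [3.142, 0.001, 3.115]
ft_force: [0.8, 0.1, -1.2]
opening: 0.413
grip_force: 30.0
```

>>> move_arm --commands '[[[0,0,-0.02],0,-1],[[0,0,0],0,0.08],[[0,0,0],0,0.08],[[0,0,0],0,0.08],[[0,0,0.4],0,0.08],[[0,0,0.9],0,0.08],[[0,0.3,0.9],0,0.3],[[0.2,0.9,0.4],0,0.4],[[0.25,0.9,0],0,0.4],[[0.25,0.9,0],0,0.4],[[0.25,0.9,0],0,0.4],[[0.25,0.9,0],0,0.4],[[0.25,0.9,0],0,0.4],[[0.25,0.9,0],0,0.4],[[0.25,0.9,0],0,0.4],[[0.25,0.9,0],0,0.4],[[0.25,0.9,0],0,0.4],[[0.25,0.9,0],0,0.4],[[0.25,0.9,0],0,0.4],[[0.2,0.9,0],0,0.4]]'

```text
t: 29.25
eef_pos: [636.7, 386.0, 315.9]
tcp_rot: [3.142, 0.0, 3.115]
ft_force: [1.3, -0.4, 0.8]
opening: 0.701
grip_force: 0.0
```

Run:
```python
from h import *
np.set_printoptions(precision=2,suppress=True)
for n in("scene","side","wrist"):
  b=read_camera(n)
  for d in cut_out("tin0",b):
      z=44 if at_z(b,d["at"],58)[1]<150 else 0
      x0=at_z(b,d["at"],z+14)[:2]; print(n,d["at"],d["confidence"],*fit([(b,d["region"])],cyl(20,28,z),x0,[0]))
s=env.state();print(s["eef_pos"],s["tcp_rot"])
```

```text
scene [246.8, 201.7] 0.7 [540.6   24.86   0.03] 0.9014911884319927
scene [285.9, 322.7] 0.69 [631.43 361.01   0.11] 0.9247878926851639
scene [161.6, 241.7] 0.51 [781.65  69.61   0.17] 0.16615632554391618
scene [216.9, 190.7] 0.17 [616.41 -37.47  -0.33] 0.10785590277777778
side [263.8, 202.8] 0.71 [538.8   23.56   0.09] 0.9326660600545951
side [259.5, 136.9] 0.63 [628.38 355.05   0.07] 0.8640054127198917
wrist [235.5, 187.5] 0.87 [629.18 360.69   0.15] 0.9495930690469939
[636.35 383.84 315.85] [-3.14 -0.    3.11]
```

>>> move_arm --commands '[[[-0.2,-0.77,-0.5],0,0.4],[[0,0,-0.7],0,0.4],[[0,0,-0.7],0,0.4],[[0,0,-0.7],0,0.4],[[0,0,0],0,0.4],[[0,0,0],0,0.4]]'

```text
t: 30.05
eef_pos: [630.5, 360.6, 237.7]
tcp_rot: [-3.141, -0.002, 3.114]
ft_force: [0.1, 0.1, 1.0]
opening: 0.696
grip_force: 0.0
```

>>> move_arm --commands '[[[0,0,-0.7],0,0.4],[[0,0,-0.6],0,0.4],[[0,0,-0.15],0,0.4],[[0,0,0],0,0.4],[[0,0,0],0,-1],[[0,0,0],0,-1],[[0,0,0],0,-1],[[0,0,0],0,-1],[[0,0,0],0,-1],[[0,0,0],0,-1],[[0,0,0],0,-1],[[0,0,0.6],0,-1],[[0,0,0.9],0,-1],[[0,0,0.9],0,-1],[[0,0,0.9],0,-1],[[0,0,0.9],0,-1],[[0,0,0],0,-1]]'

```text
t: 31.47
eef_pos: [630.8, 361.8, 326.2]
tcp_rot: [3.138, 0.007, 3.115]
ft_force: [-0.2, 1.0, -0.5]
opening: 0.418
grip_force: 30.0
```

>>> move_arm --commands '[[[-0.4,-0.9,0],0,-1],[[-0.4,-0.9,0],0,-1],[[-0.4,-0.9,0],0,-1],[[-0.4,-0.9,0],0,-1],[[-0.4,-0.9,0],0,-1],[[-0.4,-0.9,0],0,-1],[[-0.4,-0.9,0],0,-1],[[-0.27,-0.9,0],0,-1],[[0,-0.9,0],0,-1],[[0,-0.9,0],0,-1],[[0,-0.9,0],0,-1],[[0,-0.9,0],0,-1],[[0,-0.9,0],0,-1],[[0,-0.9,0],0,-1],[[0,-0.9,0],0,-1],[[0,-0.9,0],0,-1],[[0,-0.35,0],0,-1],[[0,0,0],0,-1],[[0,0,0],0,-1]]'

```text
t: 33.05
eef_pos: [538.2, -80.9, 320.1]
tcp_rot: [3.141, -0.001, 3.114]
ft_force: [0.9, 0.5, -1.7]
opening: 0.412
grip_force: 30.0
```

>>> move_arm --commands '[[[0,0,-0.7],0,-1],[[0,0,-0.7],0,-1],[[0,0,-0.6],0,-1],[[0,0,-0.4],0,-1],[[0,0,-0.2],0,-1],[[0,0,-0.1],0,-1],[[0,0,0],0,-1],[[0,0,0],0,-1]]'

```text
t: 33.72
eef_pos: [538.5, -80.3, 240.0]
tcp_rot: [-3.142, 0.001, 3.116]
ft_force: [0.5, -0.5, -1.2]
opening: 0.413
grip_force: 30.0
```

>>> move_arm --commands '[[[0,0,-0.05],0,-1],[[0,0,0],0,0.08],[[0,0,0],0,0.08],[[0,0,0],0,0.08],[[0,0,0.4],0,0.08],[[0,0,0.9],0,0.08],[[0,0,0.9],0,0.08],[[0,0,0.9],0,0.3],[[0,0,0.9],0,0.3],[[0,0,0.9],0,0.3],[[0,0,0.9],0,0.3],[[0,0,0.9],0,0.3],[[0,0,0],0,0.3]]'

```text
t: 34.8
eef_pos: [538.4, -80.9, 443.9]
tcp_rot: [-3.14, 0.007, 3.115]
ft_force: [-0.7, 0.0, 0.1]
opening: 0.648
grip_force: 0.0
```

Run:
```python
from h import *
np.set_printoptions(precision=1,suppress=True)
print(env.state()["eef_pos"])
tiles=[];E=np.array([715.3,-31,225.5]);R=[]
for n in("scene","side"):
  b=read_camera(n)
  u=proj(b,E)[0]; im=b["image"]; print(n,"expected",u)
  yy,xx=np.mgrid[:384,:512]; m=(im.max(2)<70)&(np.hypot(xx-u[0],yy-u[1])<18)
  c,l,st,ce=cv2.connectedComponentsWithStats(m.astype(np.uint8))
  k=1+np.argmax(st[1:,4]); print(ce[k],st[k]); R.append((b,ce[k]))
  x,y=map(int,u); t=im[max(0,y-40):y+40,x-50:x+50,::-1]; tiles.append(cv2.resize(t,(400,320),interpolation=cv2.INTER_CUBIC))
  for d in cut_out("tin0",b):
      print(n,d["at"],*fit([(b,d["region"])],cyl(20,28,44),at_z(b,d["at"],58)[:2],[0]))
  if n=="side": t=im[180:280,220:320,::-1]; tiles.append(cv2.resize(t,(400,320),interpolation=cv2.INTER_CUBIC))
cv2.imwrite("pics/g.png",np.vstack([np.hstack(tiles[:2])]+[np.hstack([tiles[2],tiles[2]*0])])[:600])
A=[];B=[]
for p,u in R:
  o,d=ray(p,u); d/=np.linalg.norm(d); M=np.eye(3)-np.outer(d,d); A.append(M);B.append(M@o)
X=np.linalg.solve(sum(A),sum(B)); print(X,[proj(p,X)[0]-u for p,u in R])
```

```text
[538.4 -80.9 443.9]
scene expected [167.6 151.7]
[169.6 155.8] [163 147  17  21 119]
scene [247.5, 201.2] [541.8  25.4   0.2] 0.9238692342140618
scene [231.5, 180.5] [540.  -80.1   0.1] 0.8432601880877743
side expected [341.  153.1]
[340.2 155.5] [335 147  12  18 123]
side [278.3, 230.4] [538.3 -82.5   0.1] 0.9130253849354973
side [265.3, 203.7] [540.6  22.6  -0. ] 0.9457831325301205
[714.3 -28.2 215.9] [array([-0.7, -0.1]), array([-0.6,  0.1])]
```

View pics/g.png

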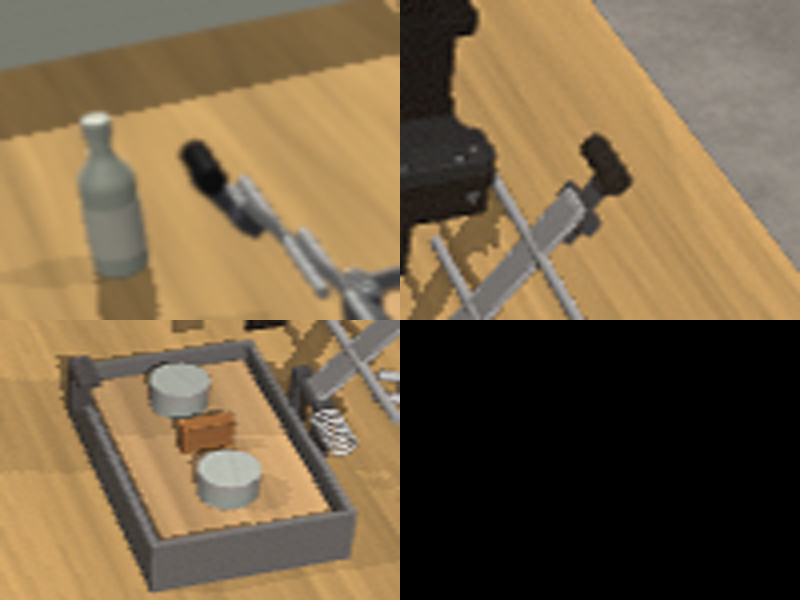

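Both tins stand on the separator, tile positions (180,390) and (228,478). The gate handle shows at scene (168,153) and side (342,154), within about 1 px of where it should be with the gate fully open.

>>> move_arm --commands '[[[0.84,0.25,0],0,0.45],[[0.84,0.25,0],0,0.45],[[0.84,0.25,0],0,0.45],[[0.84,0.25,0],0,0.45],[[0.84,0.25,0],0,0.45],[[0.84,0.25,0],0,0.45],[[0.84,0.22,0],0,0.45],[[0,0,0],0,0.45],[[0,0,0],0,0.45]]'

```text
t: 35.75
eef_pos: [715.4, -29.0, 436.2]
tcp_rot: [3.141, -0.004, 3.116]
ft_force: [-0.0, -0.6, 0.4]
opening: 0.722
grip_force: 0.0
```

Run:
```python
from h import *
print(env.state()["eef_pos"],env.state()["tcp_rot"])
b=read_camera("side");w=read_camera("scene")
for p,n in((b,"a"),(w,"b")):
  u=proj(p,[715,-30,240])[0].astype(int); p["image"]=np.ascontiguousarray(p["image"]); save(p,"h"+n,(max(0,u[0]-60),max(0,u[1]-50),u[0]+60,u[1]+50),3.3)
cv2.imwrite("pics/hh.png",np.hstack([cv2.imread("pics/ha.png"),cv2.imread("pics/hb.png")]))
```

```text
[715.44110408 -29.01740617 436.18488661] [ 3.14117964 -0.00354978  3.11554347]
```

View pics/hh.png

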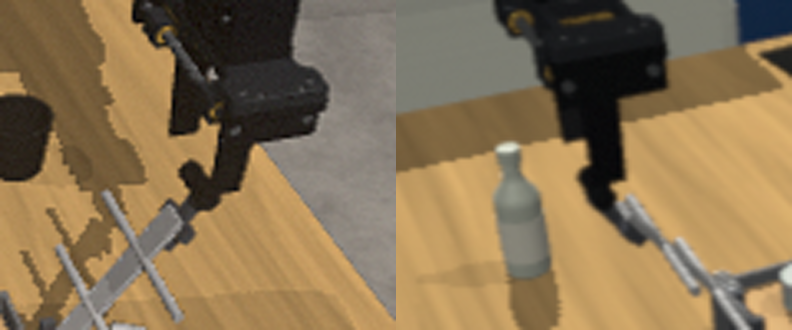

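The open fingers straddle the black handle, seen at crop (200,185) left and (597,185) right.

>>> move_arm --commands '[[[0,0,-0.5],0,0.45],[[0,0,-0.5],0,0.45],[[0,0,-0.2],0,0.45],[[0,0,0],0,0.45],[[0,0,0],0,0.45],[[0,0,0],0,-1],[[0,0,0],0,-1],[[0,0,0],0,-1],[[0,0,0],0,-1],[[0,0,0],0,-1],[[0,0,0],0,-1],[[0,0,0],0,-1]]'

```text
t: 36.85
eef_pos: [714.7, -29.4, 403.2]
tcp_rot: [-3.141, 0.0, 3.115]
ft_force: [0.4, -0.1, 1.4]
opening: 0.418
grip_force: 30.0
```

Run:
```python
import numpy as np
g=np.linspace(2.2,0,23)
P=np.c_[612.3-175*np.cos(g),4.9*np.cos(g),84+175*np.sin(g)]
print("targets tcp g,x,y,z");
for i in range(0,23): print(round(g[i],2),(P[i]+[-.6,-26.5,177.7]).round(1), (np.diff(P,axis=0)[i]/30).round(2) if i<22 else "")
```

```text
targets tcp g,x,y,z
2.2 [714.7 -29.4 403.2] [-0.49  0.01  0.32]
2.1 [700.  -29.  412.8] [-0.52  0.01  0.27]
2.0 [684.5 -28.5 420.8] [-0.54  0.02  0.22]
1.9 [668.3 -28.1 427.3] [-0.56  0.02  0.16]
1.8 [651.5 -27.6 432.1] [-0.57  0.02  0.1 ]
1.7 [634.2 -27.1 435.2] [-0.58  0.02  0.05]
1.6 [616.8 -26.6 436.6] [-0.58  0.02 -0.01]
1.5 [599.3 -26.2 436.3] [-0.58  0.02 -0.07]
1.4 [582.  -25.7 434.2] [-0.57  0.02 -0.13]
1.3 [564.9 -25.2 430.3] [-0.55  0.02 -0.18]
1.2 [548.3 -24.7 424.8] [-0.53  0.01 -0.24]
1.1 [532.3 -24.3 417.7] [-0.51  0.01 -0.29]
1.0 [517.1 -23.9 409. ] [-0.47  0.01 -0.34]
0.9 [502.9 -23.5 398.8] [-0.44  0.01 -0.38]
0.8 [489.8 -23.1 387.2] [-0.4   0.01 -0.43]
0.7 [477.9 -22.8 374.4] [-0.35  0.01 -0.46]
0.6 [467.3 -22.5 360.5] [-0.3   0.01 -0.5 ]
0.5 [458.1 -22.2 345.6] [-0.25  0.01 -0.53]
0.4 [450.5 -22.  329.8] [-0.2   0.01 -0.55]
0.3 [444.5 -21.8 313.4] [-0.14  0.   -0.56]
0.2 [440.2 -21.7 296.5] [-0.09  0.   -0.58]
0.1 [437.6 -21.6 279.2] [-0.03  0.   -0.58]
0.0 [436.7 -21.6 261.7]
```

>>> move_arm --commands '[[[-0.49,0.01,0.32],0,-1],[[-0.52,0.01,0.27],0,-1],[[-0.54,0.02,0.22],0,-1],[[-0.56,0.02,0.16],0,-1],[[-0.57,0.02,0.1],0,-1],[[-0.58,0.02,0.05],0,-1],[[0,0,0],0,-1]]'

```text
t: 37.43
eef_pos: [615.1, -26.3, 437.0]
tcp_rot: [-3.141, -0.0, 3.115]
ft_force: [2.3, -2.1, -5.2]
opening: 0.417
grip_force: 30.0
```

Tracking well (target 616.8, -26.6, 436.6).

>>> move_arm --commands '[[[-0.54,0,-0.01],0,-1],[[-0.58,0.02,-0.07],0,-1],[[-0.57,0.02,-0.13],0,-1],[[-0.55,0.02,-0.18],0,-1],[[-0.53,0.01,-0.24],0,-1],[[-0.51,0.01,-0.29],0,-1],[[-0.47,0.01,-0.34],0,-1],[[-0.44,0.01,-0.38],0,-1],[[0,0,0],0,-1]]'

```text
t: 38.18
eef_pos: [489.7, -23.3, 386.7]
tcp_rot: [3.141, -0.003, 3.115]
ft_force: [-8.2, -0.7, 14.2]
opening: 0.417
grip_force: 30.0
```

>>> move_arm --commands '[[[-0.43,0.01,-0.39],0,-1],[[-0.37,0.01,-0.44],0,-1],[[-0.3,0.01,-0.5],0,-1],[[-0.25,0.01,-0.53],0,-1],[[-0.2,0.01,-0.55],0,-1],[[-0.14,0,-0.56],0,-1],[[0,0,0],0,-1]]'

```text
t: 38.77
eef_pos: [440.6, -22.0, 296.5]
tcp_rot: [3.141, -0.003, 3.115]
ft_force: [-2.9, -0.6, 6.3]
opening: 0.417
grip_force: 30.0
```

>>> move_arm --commands '[[[-0.1,0,-0.58],0,-1],[[-0.03,0,-0.58],0,-1],[[0,0,-0.2],0,-1],[[0,0,0],0,-1],[[0,0,0],0,-1]]'

```text
t: 39.18
eef_pos: [437.0, -21.9, 257.9]
tcp_rot: [3.141, -0.002, 3.115]
ft_force: [-5.8, -0.8, 5.7]
opening: 0.42
grip_force: 30.0
```

Run:
```python
from h import *
s=env.state();print(s["eef_pos"],s["ft_force"],s["opening"],s["t"])
b=read_camera("side");save(b,"d",(200,150,360,270),5)
```

```text
[436.98851927 -21.89156    257.88824848] [-5.82394694 -0.7550868   5.701718  ] 0.41979396789923307 39.1833
```

View pics/d.png

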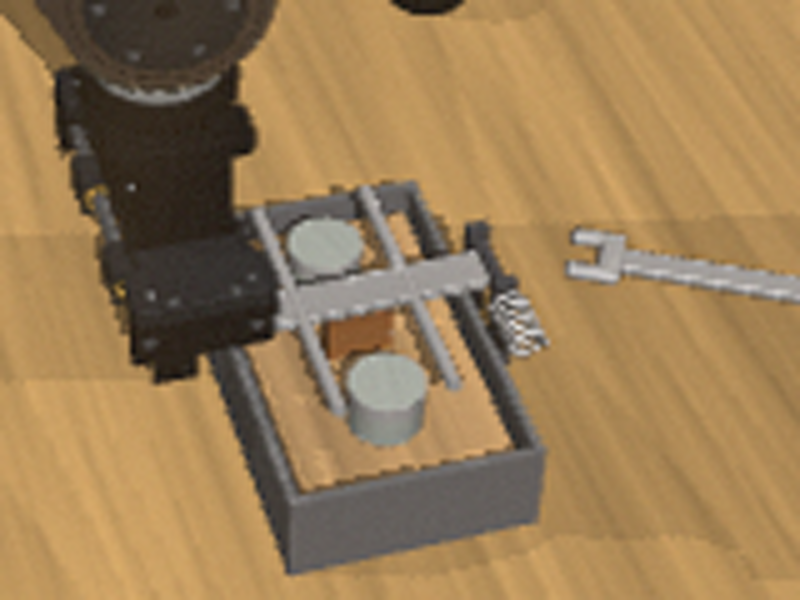

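The gate lies level over the load, spine running from crop (285,310) to (480,270), and the tins stand clear beneath the rods. I'll press a little lower before sliding the bolt.

>>> move_arm --commands '[[[-0.03,0,-0.1],0,-1],[[0,0,0],0,-1],[[0,0,0],0,-1]]'

```text
t: 39.48
eef_pos: [436.4, -21.9, 255.6]
tcp_rot: [-3.142, 0.001, 3.115]
ft_force: [-1.8, 1.0, 5.8]
opening: 0.418
grip_force: 30.0
```

>>> move_arm --commands '[[[0,0.17,0],0,-1],[[0,0.17,0],0,-1],[[0.01,0.17,0],0,-1],[[0.01,0.12,0],0,-1],[[0,0,0],0,-1],[[0,0,0],0,-1]]'

```text
t: 39.98
eef_pos: [437.0, -2.7, 255.7]
tcp_rot: [3.141, 0.001, 3.115]
ft_force: [-2.3, 2.5, 5.2]
opening: 0.418
grip_force: 30.0
```

>>> move_arm --commands '[[[0,0.1,0],0,-1],[[0,0.06,0],0,-1],[[0,0,0],0,-1],[[0,0,0],0,-1]]'

```text
t: 40.32
eef_pos: [437.1, 0.5, 255.7]
tcp_rot: [-3.14, 0.002, 3.115]
ft_force: [-5.8, -24.3, 5.3]
opening: 0.418
grip_force: 30.0
```

>>> move_arm --commands '[[[0,-0.04,0],0,0.3],[[0,0,0],0,0.3],[[0,0,0],0,0.3],[[0,0,0],0,0.3],[[0,0,0.3],0,0.3],[[0,0,0.8],0,0.3],[[0,0,0.9],0,0.3],[[0,0,0.9],0,0.3],[[0,0,0.9],0,0.3],[[0,0,0.9],0,0.3],[[0,0,0],0,0.3]]'

```text
t: 41.23
eef_pos: [436.7, 0.9, 399.9]
tcp_rot: [-3.141, 0.007, 3.115]
ft_force: [0.2, 1.1, -0.2]
opening: 0.651
grip_force: 0.0
```

Run:
```python
from h import *
np.set_printoptions(precision=1,suppress=True)
s=env.state();print(s["eef_pos"],s["ft_force"],s["opening"],s["t"])
b=read_camera("side");a=read_camera("scene")
print("grip expected", proj(b,[437.4+.7,-25.5+24,84]),proj(a,[437.4+.7,-25.5+24,84]))
for p in(a,b):
  for d in cut_out("tin0",p): print(d["at"],*fit([(p,d["region"])],cyl(20,28,44),at_z(p,d["at"],58)[:2],[0]))
save(b,"f1",(200,160,320,270),3.3);save(a,"f2",(180,140,300,250),3.3)
cv2.imwrite("pics/f.png",np.hstack([cv2.imread("pics/f1.png"),cv2.imread("pics/f2.png")]))
```

```text
[436.7   0.9 399.9] [ 0.2  1.1 -0.2] 0.6509823549968864 41.2333
grip expected [[230.3 208.5]] [[275.7 178.7]]
[246.2, 202.6] [541.4  24.7   0. ] 0.9027902790279028
[277.0, 230.2] [539.1 -82.8   0. ] 0.8848101265822785
[263.3, 203.4] [543.6  30.4  -0.2] 0.6798099762470309
```

View pics/f.png

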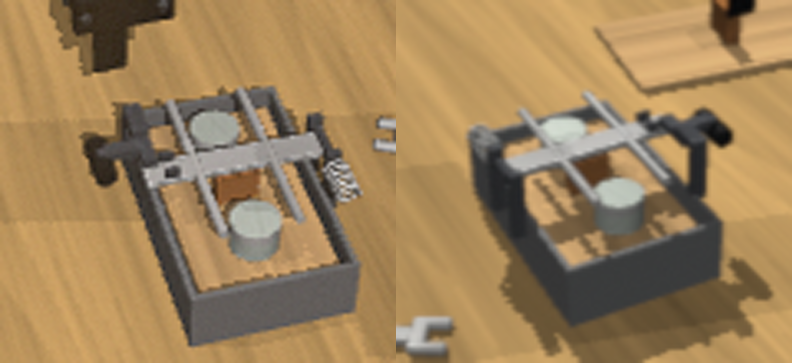

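The gate stays shut with its bolt under the keeper. The handle shows at side pixel (230,208), which is the predicted home position, and the tins are upright.

```bash
python3 -c "
from h import *
print(env.job_done())"
```

```text
the job is handed in; nothing more can be done
None
```

I packed the tote with three cartons, the separator and both tins, shut the gate with its bolt fully home under the keeper, and handed the job in at about 41 s; it returned no verdict.

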